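# Gauge the spring gate of a cassette feeder with stepped leaves

## Robot

A 6-joint arm with a two-finger parallel gripper is mounted at the origin on a cart in front of the work surface, level with it; the furniture and walls round the work are solid. World frame = base frame: x ahead of the robot, y to its left, z up, the work surface at z = 0. Lengths are in mm, angles in rad, forces in N, time in s.
With the tool pointing down it reaches from about 300 to 775 mm from the base axis. Payload 14.6 kg.
Tool frame: the origin (TCP) lies between the finger pads; the fingertips stand 22 mm ahead of it and the grasp point (between the pads) lies 3 mm ahead of it (manip.tcp_to_tips is the distance from the TCP to the fingertips, in mm); y points along the fingers, z is the direction in which the jaws open and shut, and the axes are right-handed (so a half turn about y gives the same grasp; the last joint's range is limited). The gripper opens to 94 mm and grips with 3 to 60 N. Pads are 16 mm wide; open, the fingers measure 119 mm over their backs; the gripper's body (75 mm by 177 mm) begins 78 mm behind the grasp point.
Start: joints at [-1.298, 0.3, 1.521, -0, 1.321, -0.067], TCP at [183.307, -518.544, 227.446] pointing down, gripper open.
Joint ranges: [-3.03, 3.03], [-0.79, 2.21], [0.23, 2.52], [-1.04, 4.18], [0, 3.07], [-2.55, 2.55]. Speed limits (rad/s): [2.22, 2.22, 2.57, 3.14, 3.14, 3.14].

## Interface

Orientations are given as [roll, pitch, yaw] about the fixed x, y, z axes, in that order (R = Rz(yaw) Ry(pitch) Rx(roll)).
In Python, from cell import manip gives the robot as it stands.
- The arm moves only by the shell command python3 -m jog 'ROWS' [OPENING] [FORCE]. ROWS is JSON, one flat list of numbers, 6 for each row, row after row: the shift along the tool's x, y, z in mm, then the turn, a rotation vector about the tool's x, y, z in degrees. A call has 1 to 10 rows; each row is the pose to reach, as a shift and turn from the pose commanded when the call began, along the tool's axes at that moment; what a row does not reach only later rows make up. A row lasts 1/12 s, in which the tool goes at most 41.7 mm and 7.16 degrees, less where a joint would pass 70% of its speed; a pose out of reach is approached as far as the arm can. A call with a gripper value outside its range is refused whole. OPENING is the finger opening in mm, from 0 to 94, set as the call begins (- or left out, the last holds). The fingers move at their own pace and stop on an object; FORCE is the grip in N (left out, the last holds). Time passes only in rows, so rows that repeat a pose let the fingers close. It gives the time, the measured TCP pose, the force and the opening at its end, in the units of the state.
- manip.read_state(): the state, without advancing time (a new reading comes with each control period).
- manip.camera(name): name is "side" or "top"; returns a dict with "img" (384x512x3 uint8, red, green, blue), "intrinsics" (3x3 intrinsics, pixels), "origin" and "orientation" of the camera in the world. Camera axes: x right, y down, z forward; pixel columns grow to the right and rows downward; lengths in mm; the calibration is good to about 2 mm. A picture is of the moment at which its call begins. There is no depth.
- manip.sign_off(): hands the job in, once; it reports no verdict.
Trained networks look in a picture, given as the dict that the camera call returned (one of the last four; its "shot" number tells which), for a name from the list of things; names that differ only in an ending like _2 or _b are one class to them, and where a whole thing is asked for, a point or a joint stands for the part that bears it (a point fixed in the world has none). Each returns a list of dicts, best first, with "score" (0 to 1); they miss things now and then, are a little off and sometimes report something else, mostly with a low value. They report only what shows in the picture. A call takes as long as a camera call. They do not tell look-alikes from the thing itself.
- manip.masks_of(thing, picture): "pixels" (384x512 bool, what is visible of it) and "xy" ([column, row] in pixels, amid what is visible of it).
- manip.tip_of(thing, picture): "xy" ([column, row] in pixels: a listed point, or the origin of a listed thing).
The state is a dict: "clock": time; "joints": joint angles; "qd": joint speeds; "effort": joint torques, N m; "eef_pos": TCP position; "eef_rot": TCP orientation; "wrist_force": force on the tool from outside, world axes, zero at the start; "moment": the same for the moment, N m; "finger_gap": finger opening in mm.
Only numpy, scipy, OpenCV 4.12 (cv2) and the standard library are available. Lean on these libraries where they do the work, as an engineer would, in place of code of your own. Each camera call takes 0.05 s, during which the arm holds its last target.

## Task

The spring gate over the cassette feeder's bed stands at an unknown gap. Try the gauge leaves under it one at a time, thinnest first (green, then yellow, then red): push it gently in under the blade, nose first, and feel for drag; slide one that moves freely back out until it is clear in front of the gate, and leave it flat on the bed. Leave the first leaf that drags under the gate with its black line at the blade, let go, never force the gate, and leave the things around alone.

Things in the scene. Friction and masses are not known exactly. Their poses are not given: they have to be found in the camera images.
- bed: fixed flat dark grey bed of a cassette feeder, 200 mm (x) by 230 mm (y) by 10 mm thick, with 6 mm high side rails along its y edges. Origin: centre of its underside. Its +x axis is the direction in which leaves are pushed, towards the gate.
- gate_frame: fixed grey gate across the bed: two posts 206 mm apart (y) and a beam whose top, with two screw heads, is 70 mm above the bed. A sprung steel blade (176 mm along y, 6 mm thick, round lower edge, orange stripe) hangs under it. Origin on the bed's top face straight below the blade's edge, 50 mm ahead of the bed's centre; axes as the bed's (x = push in, y = along the blade).
- blade_line (a point): same point as gate_frame's origin. The blade's height setting is unknown and not reported: at rest it hangs 3.4 to 8.6 mm above the bed. A leaf thinner than the gap slides with under 1 N, plus 0.6 (friction) times any force pressing it down on the bed. A thicker one lifts the blade, which presses on it with 3 to 5 N: moving it takes 3 to 6 N, up to 12 N while its nose climbs. One over 2.4 mm too thick stops dead.
- leaf_green: gauge leaf with green handle: steel strip 5 mm thick, 110 mm long (x), 34 mm wide (y), about 90 g, lying flat on the bed in front of the gate. Origin: centre of its underside; +x towards its nose. A black line crosses the strip 28 mm behind the nose tip; the handle is centred 35 mm behind (-x) the origin.
- leaf_green_nose (a point): nose tip of the leaf with the green handle, at its underside, 55 mm ahead of its origin; the nose's top side slopes down by 2.4 mm over its last 8 mm
- leaf_green_handle (a point): middle of the upright green handle, 40 mm above the leaf's underside; axes as the leaf's. The handle is 12 mm (x) by 26 mm (y), its top 52 mm above the leaf's underside; its foot, 22 mm (x) by 30 mm (y), reaches 4 mm above the strip
- leaf_yellow: gauge leaf with yellow handle: steel strip 7 mm thick, 110 mm long (x), 34 mm wide (y), about 90 g, lying flat on the bed in front of the gate. Origin: centre of its underside; +x towards its nose. A black line crosses the strip 28 mm behind the nose tip; the handle is centred 35 mm behind (-x) the origin.
- leaf_yellow_nose (a point): nose tip of the leaf with the yellow handle, at its underside, 55 mm ahead of its origin; the nose's top side slopes down by 2.4 mm over its last 8 mm
- leaf_yellow_handle (a point): middle of the upright yellow handle, 40 mm above the leaf's underside; axes as the leaf's. The handle is 12 mm (x) by 26 mm (y), its top 52 mm above the leaf's underside; its foot, 22 mm (x) by 30 mm (y), reaches 4 mm above the strip
- leaf_red: gauge leaf with red handle: steel strip 9 mm thick, 110 mm long (x), 34 mm wide (y), about 90 g, lying flat on the bed in front of the gate. Origin: centre of its underside; +x towards its nose. A black line crosses the strip 28 mm behind the nose tip; the handle is centred 35 mm behind (-x) the origin.
- leaf_red_nose (a point): nose tip of the leaf with the red handle, at its underside, 55 mm ahead of its origin; the nose's top side slopes down by 2.4 mm over its last 8 mm
- leaf_red_handle (a point): middle of the upright red handle, 40 mm above the leaf's underside; axes as the leaf's. The handle is 12 mm (x) by 26 mm (y), its top 52 mm above the leaf's underside; its foot, 22 mm (x) by 30 mm (y), reaches 4 mm above the strip
- specimen_cup_2: yellow-lidded specimen cup, 58x58x59 mm, a bystander to leave alone; origin at the centre of its underside
- specimen_cup_3: red-lidded specimen cup, 58x58x59 mm, a bystander to leave alone; origin at the centre of its underside
- meter_case: black zipped pouch, 46x76x25 mm, a bystander to leave alone; origin at the centre of its underside
- timer: pink countdown timer, 34x68x62 mm, a bystander to leave alone; origin at the centre of its underside
- control_vial_1: small blue-capped vial, 25x25x49 mm, a bystander to leave alone; origin at the centre of its underside
Mind the look-alikes: they are no part of the job. What is shaped like the leaf_red but brown is not meant.

How it is judged:
By the outcome, as a careful person would: the job done as asked, in the order asked, and still so for the second after the job is handed in, with the robot touching nothing.
It also fails if it takes over 64 s, if anything falls off the work surface, if the arm or the gripper's body presses on something with over 40 N, if the wrist force passes 120 N, or if a joint passes its speed limit or range.

## Working session

There is one attempt and no reset: what is moved stays moved. The work goes in short steps, Python scripts to look and compute and a shell command to move; the robot and the scene stay as the last step left them, time stands still between calls to the robot, and variables do not carry over. Pictures are saved under pics/ and viewed, and the job is handed in when it is done.

```bash
ls; mkdir -p pics; python3 - <<'E'
from cell import manip
import cv2, numpy as np
for n in ("top","side"):
    p=manip.camera(n); cv2.imwrite(f"pics/{n}0.png",cv2.resize(p["img"][:,:,::-1],(800,600),interpolation=cv2.INTER_CUBIC))
    print(n,p["shot"],np.round(p["intrinsics"],1).tolist(),p["origin"],p["orientation"])
print(manip.read_state())
E
```

```text
pics
top 1 [[467.0, 0.0, 258.9], [0.0, 467.0, 186.1], [0.0, 0.0, 1.0]] [ 246.14994288  -18.04383243 1639.37838587] [-2.95645131e+00  7.68431509e-04 -1.59236582e+00]
side 2 [[349.3, 0.0, 250.2], [0.0, 349.3, 189.8], [0.0, 0.0, 1.0]] [550.13204639 818.91362548 718.39530126] [-2.22391745 -0.02032481 -3.12071673]
{'clock': 0.1, 'joints': array([-1.29761345e+00,  3.00393093e-01,  1.52145583e+00,  1.73088944e-05,
        1.32069586e+00, -6.65846098e-02]), 'qd': array([-0.00037784, -0.00046382,  0.00091787, -0.00065669,  0.00203643,
        0.0003364 ]), 'effort': array([ 9.18320220e-04, -5.32643759e+01, -3.53284085e+01,  7.08856224e-02,
        2.34815438e-02, -6.51190044e-05]), 'eef_pos': array([ 183.25594178, -518.37405788,  226.98209457]), 'eef_rot': array([-1.57174523e+00,  8.00791661e-05, -2.80182950e+00]), 'wrist_force': array([ 0.70368997, -0.68916518, -0.43458054]), 'moment': array([0.01891459, 0.00434524, 0.0030733 ]), 'finger_gap': 94.2753703549747}
```

View pics/top0.png

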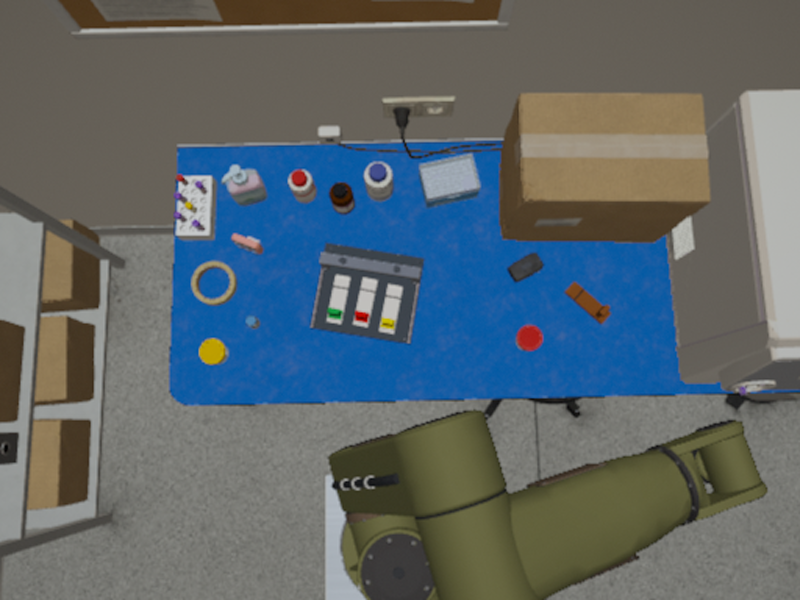

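View pics/side0.png

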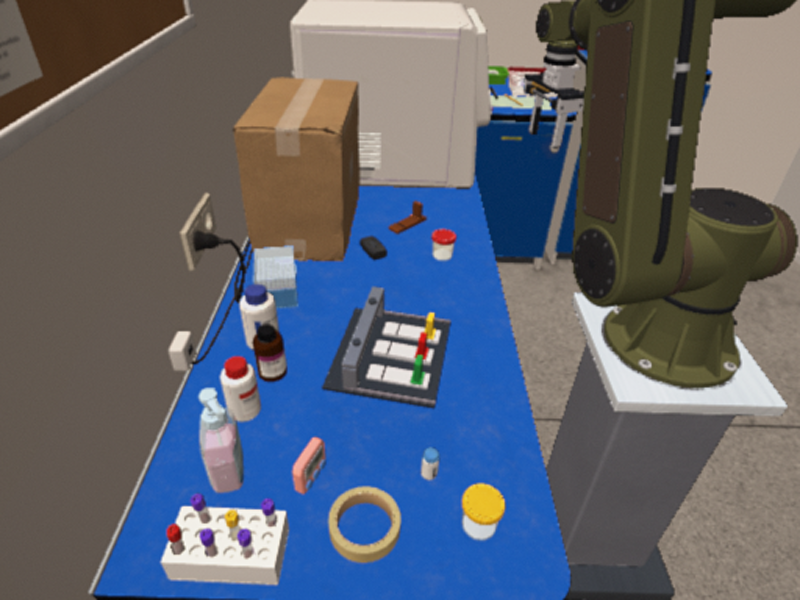

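```bash
cat > h.py <<'E'
from cell import manip
import numpy as np, cv2
from scipy.spatial.transform import Rotation as R
from scipy.optimize import least_squares
def proj(p,X):
    Rm=R.from_euler('xyz',p["orientation"]).as_matrix()
    c=(np.atleast_2d(X)-p["origin"])@Rm; K=p["intrinsics"]
    return np.c_[K[0,0]*c[:,0]/c[:,2]+K[0,2],K[1,1]*c[:,1]/c[:,2]+K[1,2]]
def ray(p,uv):
    K=p["intrinsics"];d=np.array([(uv[0]-K[0,2])/K[0,0],(uv[1]-K[1,2])/K[1,1],1])
    d=R.from_euler('xyz',p["orientation"]).as_matrix()@d
    return np.array(p["origin"]),d/np.linalg.norm(d)
def atz(p,uv,z):
    o,d=ray(p,uv); return o+d*(z-o[2])/d[2]
def tri(pa,ua,pb,ub):
    A=np.zeros((3,3));b=np.zeros(3)
    for p,u in((pa,ua),(pb,ub)):
        o,d=ray(p,u);M=np.eye(3)-np.outer(d,d);A+=M;b+=M@o
    return np.linalg.solve(A,b)
E
python3 - <<'E'
from h import *
t=manip.camera("top");s=manip.camera("side")
for n in ["bed","gate_frame","blade_line"]+[f"leaf_{c}{e}" for c in("green","yellow","red") for e in("","_nose","_handle")]:
    a=manip.tip_of(n,t);b=manip.tip_of(n,s)
    print(n,[(np.round(x["xy"],1).tolist(),round(x["score"],2)) for x in a[:3]],[(np.round(x["xy"],1).tolist(),round(x["score"],2)) for x in b[:3]])
    if a and b: print("   tri",np.round(tri(t,a[0]["xy"],s,b[0]["xy"]),1))
print(manip.read_state()["clock"])
cv2.imwrite("pics/tc.png",cv2.resize(t["img"][145:230,190:280,::-1],None,fx=7,fy=7,interpolation=cv2.INTER_CUBIC))
cv2.imwrite("pics/sc.png",cv2.resize(s["img"][180:265,200:295,::-1],None,fx=7,fy=7,interpolation=cv2.INTER_CUBIC))
np.save("top.npy",t,allow_pickle=True);np.save("side.npy",s,allow_pickle=True)
E
```

```text
bed [([233.0, 187.0], 0.83)] [([250.2, 225.3], 0.57)]
   tri [550.5  68.2  12.7]
gate_frame [([235.4, 174.0], 0.59), ([248.2, 206.5], 0.31)] [([232.2, 221.4], 0.73)]
   tri [600.4  58.6  16.2]
blade_line [] []
leaf_green [([214.7, 191.4], 0.55)] [([256.4, 240.8], 0.8), ([232.2, 240.2], 0.5)]
   tri [533.7 133.1  16.1]
leaf_green_nose [] [([233.5, 237.8], 0.56)]
leaf_green_handle [([212.6, 200.5], 0.56)] [([264.6, 234.7], 0.94), ([272.4, 204.8], 0.23)]
   tri [504.8 136.7  41.9]
leaf_yellow [([250.9, 198.6], 0.73), ([253.6, 181.4], 0.58)] [([264.6, 211.2], 0.67)]
   tri [507.4   5.5  14.7]
leaf_yellow_nose [([251.1, 183.5], 0.71), ([217.0, 178.0], 0.16)] [([245.0, 207.6], 0.7)]
   tri [563.9   3.2  23.7]
leaf_yellow_handle [([246.3, 206.4], 0.6)] [([276.9, 204.2], 0.85), ([261.0, 211.1], 0.44), ([246.1, 209.2], 0.18)]
   tri [473.5  21.2  57.1]
leaf_red [([231.0, 193.7], 0.81), ([377.3, 196.1], 0.61), ([158.8, 157.5], 0.53)] [([260.7, 225.0], 0.84), ([194.3, 304.8], 0.59), ([260.2, 145.5], 0.48)]
   tri [522.5  75.4  22.7]
leaf_red_nose [([240.1, 174.2], 0.82)] [([239.0, 223.4], 0.58), ([253.3, 147.2], 0.46), ([273.4, 302.3], 0.43)]
   tri [591.7  44.   -1.1]
leaf_red_handle [([229.9, 202.0], 0.68), ([388.2, 200.0], 0.57), ([239.2, 176.4], 0.29)] [([272.4, 218.1], 0.65), ([265.7, 130.6], 0.45)]
   tri [489.4  77.6  52.5]
1.4
```

View pics/tc.png

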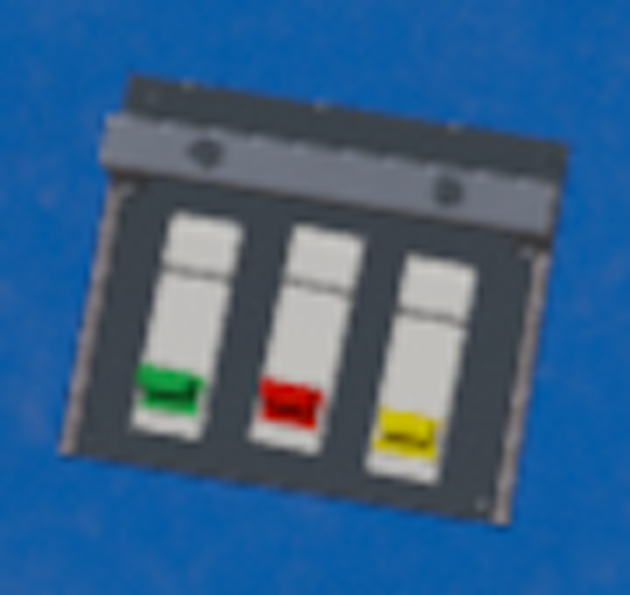

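View pics/sc.png

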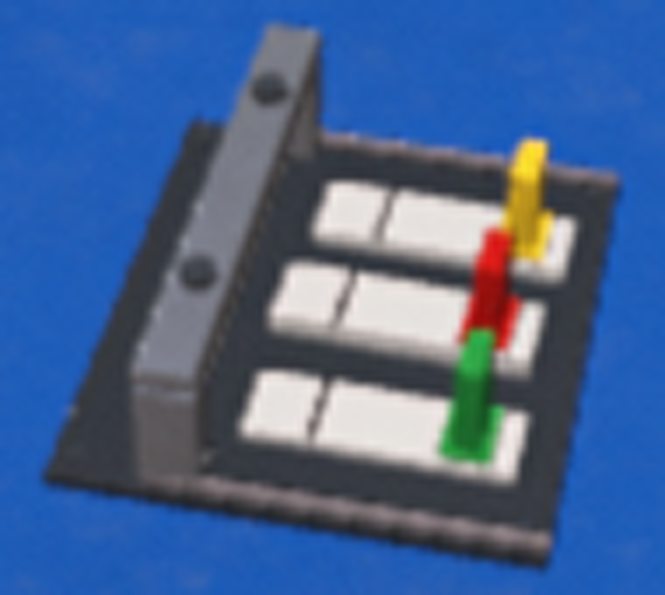

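```bash
cat > fit.py <<'E'
from h import *
t=np.load("top.npy",allow_pickle=True).item();s=np.load("side.npy",allow_pickle=True).item()
T=lambda l:np.array(l,float)/7+[190,145]-0.43
S=lambda l:np.array(l,float)/7+[200,180]-0.43
def fit(pt,tp,ps,sp,x0,off=(0,0)):
    pt=np.array(pt,float);ps=np.array(ps,float)
    def w(v,P):
        c,q=np.cos(v[2]),np.sin(v[2]); return np.c_[v[0]+c*P[:,0]-q*P[:,1],v[1]+q*P[:,0]+c*P[:,1],P[:,2]]
    f=lambda v:np.r_[(proj(t,w(v,pt))-T(tp)).ravel(),(proj(s,w(v,ps))-S(sp)).ravel()]
    r=least_squares(f,x0,x_scale=[10,10,.1],loss='soft_l1',f_scale=.5)
    return r.x,f(r.x).reshape(-1,2)
B=[(-100,115,10),(-100,-115,10),(100,115,10),(100,-115,10)]
b,res=fit(B+[(50,103,80),(50,-103,80)][:0],[(62,455),(508,523),(130,76),(569,147)],[B[2],B[0],B[1],B[3]],[(45,478),(548,565),(622,185),(198,122)],[550,68,-.15])
print("bed",np.round(b,3),np.round(res,1).tolist())
g=b[:2]+50*np.array([np.cos(b[2]),np.sin(b[2])]);print("gate",g)
D=dict(green=(5,[(177,213),(243,222),(165,268),(235,278),(131,432),(203,440)],[(330,382),(313,432),(482,335)]),
 red=(9,[(290,226),(366,236),(288,280),(354,292),(249,442),(321,454)],[(352,270),(340,312),(497,236)]),
 yellow=(7,[(405,255),(477,266),(398,312),(468,320),(366,470),(438,482)],[(390,190),(378,235),(536,145)]))
for k,(h,tp,sp) in D.items():
    z=10+h
    P=[(55,17,z-2.4),(55,-17,z-2.4),(27,17,z),(27,-17,z),(-55,17,z),(-55,-17,z)]
    Q=[(27,-17,z),(27,17,z),(-35,0,62)]
    v,res=fit(P,tp,Q,sp,[520,70,-.15])
    d=v[:2]-g;c,q=np.cos(b[2]),np.sin(b[2])
    R_=np.array([np.cos(v[2]),np.sin(v[2])])
    print(k,np.round(v,3),"in gate frame",np.round([c*d[0]+q*d[1],-q*d[0]+c*d[1]],1),"yawrel deg",round(np.degrees(v[2]-b[2]),1),"handle",np.round(v[:2]-35*R_,1));print(np.round(res,1).tolist())
E
python3 fit.py
```

```text
bed [ 5.50717e+02  6.35300e+01 -1.85000e-01] [[-1.1, -0.4], [-0.3, 0.4], [-0.5, -0.8], [-0.0, -0.8], [0.2, -0.4], [0.7, -0.4], [0.4, -0.5], [-0.3, -0.5]]
gate [599.86561404  54.3409932 ]
green [ 5.36416e+02  1.25919e+02 -1.84000e-01] in gate frame [-75.5  58.7] yawrel deg 0.0 handle [502.  132.3]
[[-0.0, 0.2], [-0.0, 0.4], [0.2, -0.2], [-0.3, -0.1], [0.9, -1.0], [0.1, -0.6], [0.3, -0.7], [0.2, 0.6], [-0.0, 1.5]]
red [ 5.27899e+02  6.51970e+01 -2.04000e-01] in gate frame [-72.7  -2.6] yawrel deg -1.1 handle [493.6  72.3]
[[1.2, 0.1], [-0.3, 0.3], [-0.1, -0.2], [-0.1, -0.2], [1.0, -0.7], [0.2, -0.6], [0.8, -0.1], [-0.1, 1.5], [0.4, 1.0]]
yellow [ 5.11763e+02  8.53500e+00 -1.85000e-01] in gate frame [-78.2 -61.2] yawrel deg -0.0 handle [477.4  15. ]
[[0.5, 0.2], [-0.3, 0.1], [0.2, -0.4], [-0.3, -0.0], [0.8, -0.2], [0.1, -0.4], [0.8, -0.2], [0.3, 0.4], [-0.2, 1.3]]
```

```bash
cat > go.py <<'E'
import sys; from h import *
# usage go.py x y z yawOfToolZ_deg
x,y,z,a=map(float,sys.argv[1:5])
st=manip.read_state();Rc=R.from_euler('xyz',st["eef_rot"])
Rt=R.from_matrix(np.c_[np.cross([0,0,-1],[np.cos(np.radians(a)),np.sin(np.radians(a)),0]),[0,0,-1],[np.cos(np.radians(a)),np.sin(np.radians(a)),0]])
print("shift",np.round(Rc.inv().apply(np.array([x,y,z])-st["eef_pos"]),2),"rotvec deg",np.round(np.degrees((Rc.inv()*Rt).as_rotvec()),2),"pos",np.round(st["eef_pos"],1),"t",st["clock"],"F",np.round(st["wrist_force"],2),"gap",st["finger_gap"],"J",np.round(st["joints"],2))
E
python3 go.py 502 132.3 150 -10.6
```

```text
shift [-517.37   77.46 -507.41] rotvec deg [ -0.   -59.93  -0.  ] pos [ 183.3 -518.5  227.4] t 1.4 F [ 0.37  0.43 -0.45] gap 94.00031255380216 J [-1.3   0.3   1.52  0.    1.32 -0.07]
```

Candidates for the leaves, in top-image pixels at 512x384:
- green handle at (213,200)
- red handle at (230,202)
- yellow handle at (247,206)
- brown look-alike at (376,193), off the bed, so not meant
- red- and yellow-lidded cups at (338,216) and (136,225), which are bystanders

The crop confirms green, red and yellow from left to right on the bed. I'm going to green first.

```bash
python3 -m jog '[-260,0,-255,0,-30,0,-260,0,-255,0,-30,0,-260,0,-255,0,-30,0,-260,0,-255,0,-30,0,-260,0,-255,0,-30,0,-260,0,-255,0,-30,0,-260,0,-255,0,-30,0,-260,0,-255,0,-30,0,-260,0,-255,0,-30,0,-260,0,-255,0,-30,0]' 40; python3 go.py 502 132.3 150 -10.6
```

```text
clock: 2.23
eef_pos: [344.9, -187.8, 227.8]
eef_rot: [-1.57, 0.001, -2.274]
wrist_force: [-0.2, -0.9, -0.1]
finger_gap: 40.0
shift [-345.69   78.    -87.22] rotvec deg [ -0.05 -29.69  -0.04] pos [ 344.9 -187.8  227.8] t 2.2333 F [-0.21 -0.85 -0.1 ] gap 39.98090858934151 J [-0.59 -0.06  1.92  0.    1.28  0.11]
```

```bash
python3 -m jog '[-345.5,77,-87,0,-29.8,0,-345.5,77,-87,0,-29.8,0,-345.5,77,-87,0,-29.8,0,-345.5,77,-87,0,-29.8,0,-345.5,77,-87,0,-29.8,0,-345.5,77,-87,0,-29.8,0,-345.5,77,-87,0,-29.8,0,-345.5,77,-87,0,-29.8,0,-345.5,77,-87,0,-29.8,0,-345.5,77,-87,0,-29.8,0]' 40; python3 go.py 502 132.3 110 -10.6
python3 - <<'E'
from h import *
p=manip.camera("side");cv2.imwrite("pics/s1.png",cv2.resize(p["img"][110:280,170:330,::-1],None,fx=3.5,fy=3.5,interpolation=cv2.INTER_CUBIC))
p=manip.camera("top");cv2.imwrite("pics/t1.png",cv2.resize(p["img"][110:280,150:310,::-1],None,fx=3.5,fy=3.5,interpolation=cv2.INTER_CUBIC))
E
```

```text
clock: 3.07
eef_pos: [502.8, 131.0, 148.8]
eef_rot: [-1.572, -0.0, -1.755]
wrist_force: [-0.1, -0.3, -0.4]
finger_gap: 40.2
shift [-1.15 38.76 -1.02] rotvec deg [0.09 0.05 0.01] pos [502.8 131.  148.8] t 3.0667 F [-0.11 -0.27 -0.38] gap 40.179222142972236 J [0.18 0.31 1.7  0.   1.13 0.37]
```

View pics/s1.png

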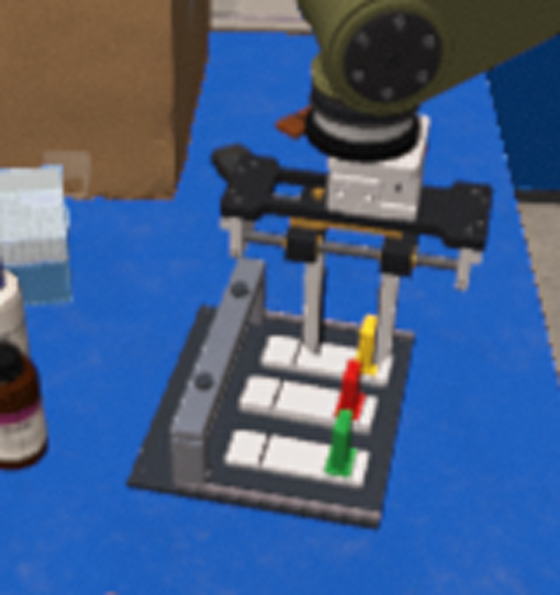

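View pics/t1.png

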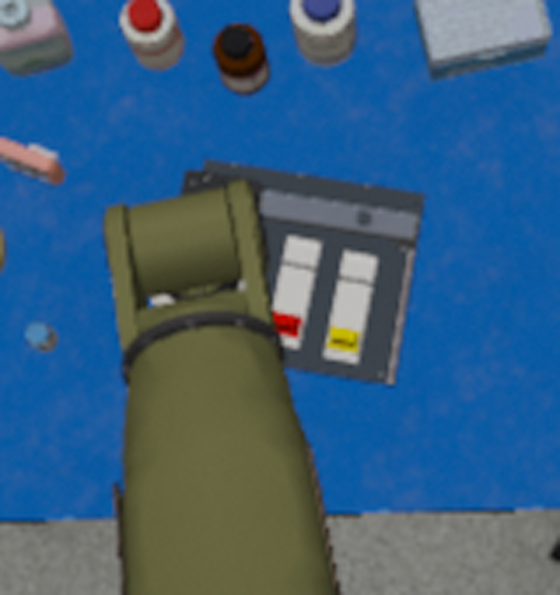

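```bash
python3 - <<'E'
from h import *
s=np.load("side.npy",allow_pickle=True).item()
d=np.array([.983,-.184,0])
for z in (126.8,): 
  for k in (-20-3,0,20+3): print(np.round((proj(s,np.array([502.8,131,z])+k*d)[0]-[170,110])*3.5,1))
E
```

```text
[378.6 356. ]
[347.8 351.4]
[317.3 346.8]
```

```bash
python3 -m jog '[-1,40,-1,0,0,0,-1,60,-1,0,0,0,-1,80,-1,0,0,0,-1,95,-1,0,0,0,-1,96,-1,0,0,0]' 40; python3 go.py 502 132.3 52 -10.6
python3 - <<'E'
from h import *
p=manip.camera("side");cv2.imwrite("pics/s2.png",cv2.resize(p["img"][160:270,200:310,::-1],None,fx=5.4,fy=5.4,interpolation=cv2.INTER_CUBIC))
E
```

```text
clock: 3.58
eef_pos: [499.8, 127.1, 52.4]
eef_rot: [-1.574, -0.001, -1.76]
wrist_force: [0.3, 0.3, 0.0]
finger_gap: 40.1
shift [-5.5   0.42  1.19] rotvec deg [ 0.19 -0.22  0.08] pos [499.8 127.1  52.4] t 3.5833 F [0.27 0.27 0.01] gap 40.0574471950284 J [ 0.18  0.45  1.77 -0.    0.93  0.37]
```

View pics/s2.png

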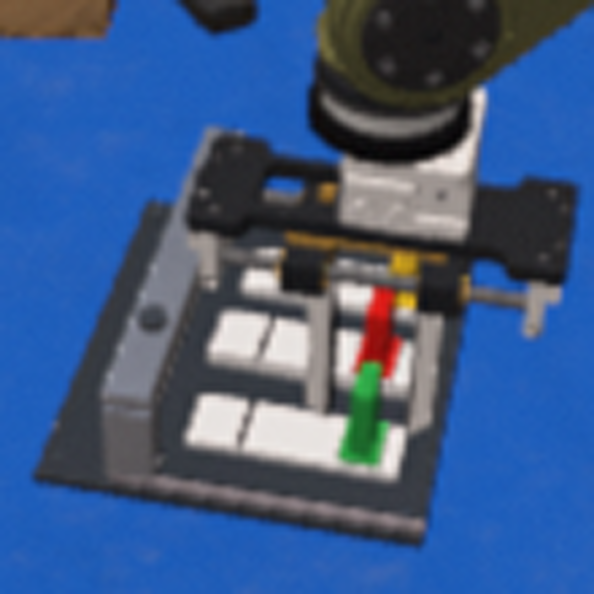

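```bash
python3 -m jog '[-3,0,1,0,0,0,-5.5,0,1,0,0,0,-5.5,0,1,0,0,0,-5.5,0,1,0,0,0]' 40; python3 go.py 502 132.3 52 -10.6
python3 - <<'E'
from h import *
p=manip.camera("side");cv2.imwrite("pics/s3.png",cv2.resize(p["img"][190:270,210:290,::-1],None,fx=7,fy=7,interpolation=cv2.INTER_CUBIC))
E
```

```text
clock: 3.97
eef_pos: [503.5, 134.2, 55.3]
eef_rot: [-1.569, 0.001, -1.758]
wrist_force: [0.5, -0.2, 0.6]
finger_gap: 40.0
shift [ 2.15  3.33 -1.08] rotvec deg [-0.08 -0.12 -0.03] pos [503.5 134.2  55.3] t 3.9667 F [ 0.53 -0.16  0.63] gap 40.02685609307429 J [0.19 0.45 1.76 0.   0.93 0.38]
```

View pics/s3.png

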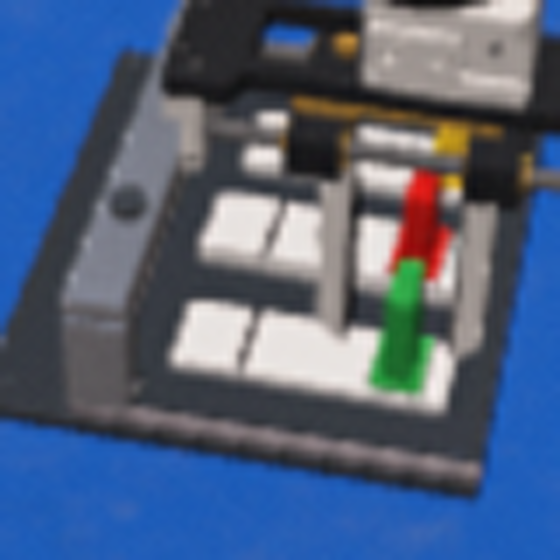

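```bash
python3 - <<'E'
from h import *
s=np.load("side.npy",allow_pickle=True).item()
for P in ([502,132.3,62],[502,132.3,33],[503.5,134.2,33.3],[503.5+.983*23,134.2-.184*23,33.3],[503.5-.983*23,134.2+.184*23,33.3]):
  print(np.round((proj(s,P)[0]-[210,190]+.43)*7,1))
import time
for i in range(3):
  manip.camera("top"); st=manip.read_state(); print(st["clock"],np.round(st["eef_pos"],2),np.round(st["wrist_force"],2))
E
```

```text
[411.8 275.3]
[408.  328.8]
[404.3 331.6]
[346.8 322.3]
[462.3 341. ]
4.0667 [503.22 134.11  54.94] [-0.36  0.02  0.75]
4.1167 [503.15 134.08  54.78] [-0.91  0.3   0.06]
4.1667 [503.11 134.07  54.67] [0.33 0.08 0.4 ]
```

```bash
python3 -m jog '[2,2.5,-1,0,0,0,2,2.5,-1,0,0,0,2,2.5,-1,0,0,0,2,2.5,-1,0,0,0,2,2.5,-1,0,0,0]' 40
python3 -m jog '[0,0,0,0,0,0,0,0,0,0,0,0,0,0,0,0,0,0,0,0,0,0,0,0,0,0,0,0,0,0,0,0,0,0,0,0]' 4 25
cat > samp.py <<'E'
from h import *
import sys
F=[];M=[]
for i in range(int(sys.argv[1])):
    p=manip.camera("side"); st=manip.read_state(); F.append(st["wrist_force"]);M.append(st["moment"])
F=np.array(F);a=-0.185
print("t",st["clock"],"pos",np.round(st["eef_pos"],2),"rot",np.round(st["eef_rot"],3),"gap",round(st["finger_gap"],2))
f=F.mean(0);print("Fpush %.2f lat %.2f z %.2f std"%(f[0]*np.cos(a)+f[1]*np.sin(a),-f[0]*np.sin(a)+f[1]*np.cos(a),f[2]),np.round(F.std(0),2))
if len(sys.argv)>2: cv2.imwrite(f"pics/{sys.argv[2]}.png",cv2.resize(p["img"][185:270,200:295,::-1],None,fx=7,fy=7,interpolation=cv2.INTER_CUBIC))
E
python3 samp.py 4 s4
```

```text
clock: 4.58
eef_pos: [501.7, 132.3, 51.9]
eef_rot: [-1.571, 0.0, -1.758]
wrist_force: [-0.6, 0.8, -0.3]
finger_gap: 40.1
clock: 5.08
eef_pos: [501.7, 132.3, 52.0]
eef_rot: [-1.571, 0.0, -1.758]
wrist_force: [-0.7, -0.1, -0.1]
finger_gap: 11.9
t 5.2833 pos [501.71 132.28  51.94] rot [-1.571  0.    -1.758] gap 11.78
Fpush 0.10 lat -0.07 z -0.23 std [0.23 0.38 0.27]
```

View pics/s4.png

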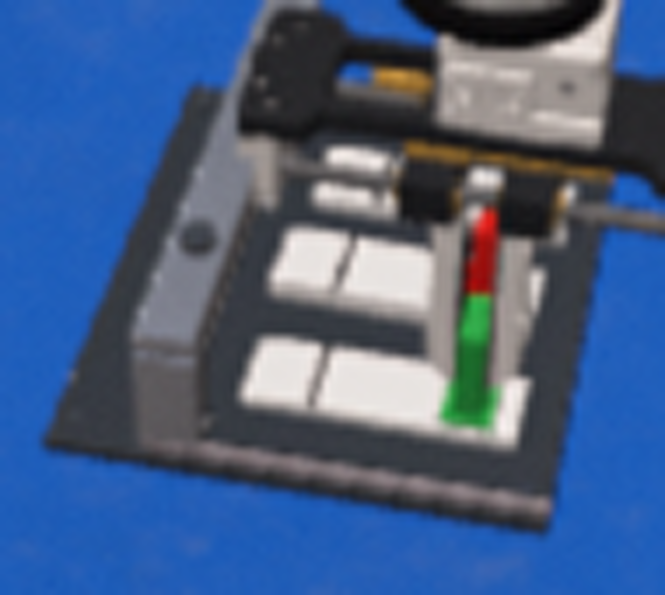

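```bash
python3 -m jog '[0,0,4,0,0,0,0,0,8,0,0,0,0,0,12,0,0,0]'
python3 samp.py 2
for i in 1 2; do python3 -m jog '[0,0,2,0,0,0,0,0,4,0,0,0,0,0,6,0,0,0]'; done
python3 samp.py 3 s5
```

```text
clock: 5.53
eef_pos: [513.9, 129.9, 51.9]
eef_rot: [-1.571, -0.0, -1.758]
wrist_force: [-1.0, 0.2, 0.5]
finger_gap: 12.0
t 5.6333 pos [514.25 129.85  51.95] rot [-1.57   0.    -1.758] gap 11.89
Fpush 0.92 lat 0.31 z 0.47 std [1.09 0.55 0.74]
clock: 5.88
eef_pos: [519.5, 128.9, 52.0]
eef_rot: [-1.571, 0.0, -1.758]
wrist_force: [-1.9, 1.2, 1.4]
finger_gap: 11.8
clock: 6.13
eef_pos: [525.5, 127.8, 52.0]
eef_rot: [-1.571, -0.0, -1.758]
wrist_force: [-1.5, 0.6, 1.8]
finger_gap: 11.6
t 6.2833 pos [525.61 127.74  51.97] rot [-1.57   0.    -1.758] gap 11.47
Fpush 0.98 lat 0.15 z 1.12 std [0.57 0.21 0.81]
```

View pics/s5.png

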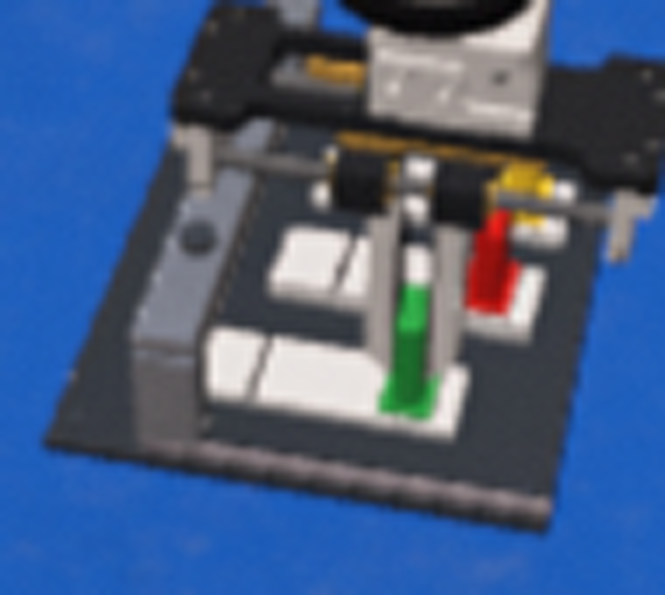

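```bash
for i in 1 2 3 4; do python3 -m jog '[0,-0.1,1.5,0,0,0,0,-0.1,3,0,0,0]'|grep -E "wrist|pos"; done
python3 samp.py 3
for i in 1 2; do python3 -m jog '[0,0,1.5,0,0,0,0,0,3,0,0,0]'|grep -E "wrist|pos"; done
python3 samp.py 3 s6
```

```text
eef_pos: [528.2, 127.2, 52.0]
wrist_force: [-1.2, 1.2, -0.0]
eef_pos: [531.3, 126.6, 52.1]
wrist_force: [-0.1, 0.3, -0.9]
eef_pos: [534.2, 126.1, 52.2]
wrist_force: [-0.2, -1.0, -0.8]
eef_pos: [537.2, 125.5, 52.3]
wrist_force: [0.7, -0.1, -0.2]
t 7.1 pos [537.14 125.55  52.31] rot [-1.571  0.    -1.758] gap 11.81
Fpush 0.30 lat -0.09 z -1.45 std [0.35 0.81 1.03]
eef_pos: [540.1, 125.0, 52.4]
wrist_force: [0.5, -0.2, -1.6]
eef_pos: [543.1, 124.4, 52.4]
wrist_force: [-0.1, -0.2, -1.1]
t 7.5833 pos [543.06 124.43  52.31] rot [-1.571  0.    -1.758] gap 11.61
Fpush -0.16 lat -0.06 z -0.86 std [0.51 0.44 0.3 ]
```

View pics/s6.png

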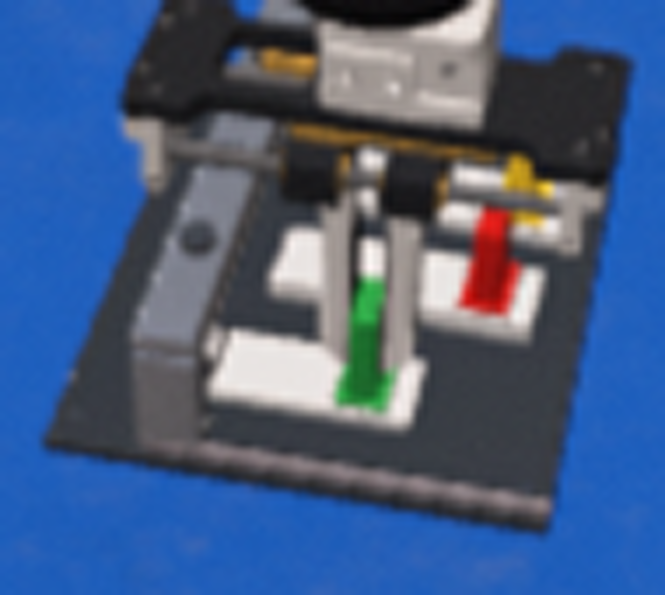

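```bash
python3 -m jog '[0,0.2,2,0,0,0,0,0.2,4,0,0,0,0,0.2,4,0,0,0]'|grep -E "wrist|pos"; python3 samp.py 3
python3 -m jog '[0,0.2,-4,0,0,0,0,0.2,-9,0,0,0,0,0.2,-14,0,0,0,0,0.2,-19,0,0,0,0,0.2,-24,0,0,0,0,0.2,-29,0,0,0,0,0.2,-34,0,0,0,0,0.2,-39,0,0,0,0,0.2,-43,0,0,0,0,0.2,-46,0,0,0]'|grep -E "wrist|pos"; python3 samp.py 3 s7
```

```text
eef_pos: [547.3, 123.6, 52.2]
wrist_force: [-0.7, 0.2, -1.5]
t 7.9833 pos [546.86 123.7   52.07] rot [-1.571 -0.    -1.758] gap 12.09
Fpush 0.48 lat 0.25 z -1.01 std [0.42 0.37 0.26]
eef_pos: [501.2, 132.4, 52.0]
wrist_force: [0.9, 0.1, -1.3]
t 8.9667 pos [501.65 132.32  52.02] rot [-1.571  0.    -1.758] gap 12.24
Fpush 0.23 lat 0.73 z -0.75 std [0.5  0.5  0.21]
```

View pics/s7.png

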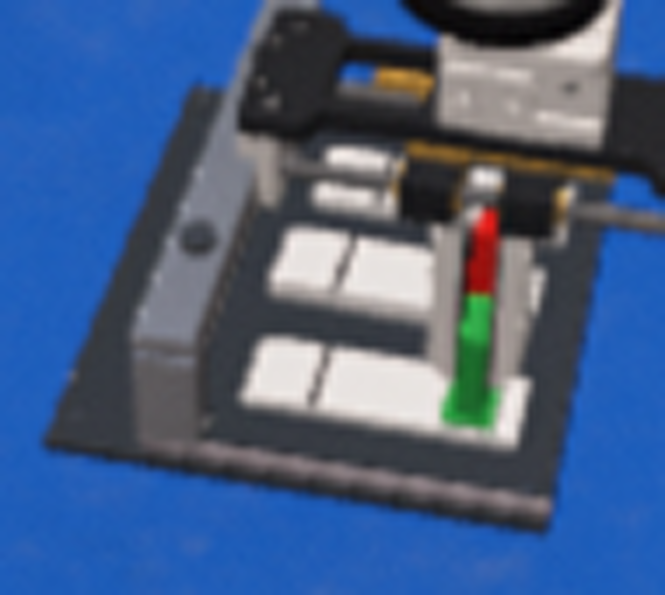

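```bash
python3 -m jog '[0,0.1,0,0,0,0,0,0.1,0,0,0,0,0,0.1,0,0,0,0,0,0.1,0,0,0,0,0,0.1,0,0,0,0]' 40|grep -E "gap|wrist"
python3 -m jog '[0,-10,0,0,0,0,0,-35,0,0,0,0,0,-70,0,0,0,0,0,-70,0,0,0,0,0,-70,0,0,0,0]' | grep pos; python3 samp.py 1 s8;  python3 go.py 477.4 15 100 -10.7
```

```text
wrist_force: [-0.4, -0.3, -0.0]
finger_gap: 39.2
eef_pos: [502.6, 132.5, 124.1]
t 9.85 pos [501.87 132.31 122.63] rot [-1.570e+00  1.000e-03 -1.758e+00] gap 40.56
Fpush -0.47 lat 0.69 z -0.35 std [0. 0. 0.]
shift [119.83  22.56  -2.23] rotvec deg [-0.07 -0.03 -0.03] pos [501.9 132.3 122.6] t 9.85 F [-0.33  0.76 -0.35] gap 40.563012240834375 J [0.19 0.34 1.72 0.   1.07 0.37]
```

View pics/s8.png

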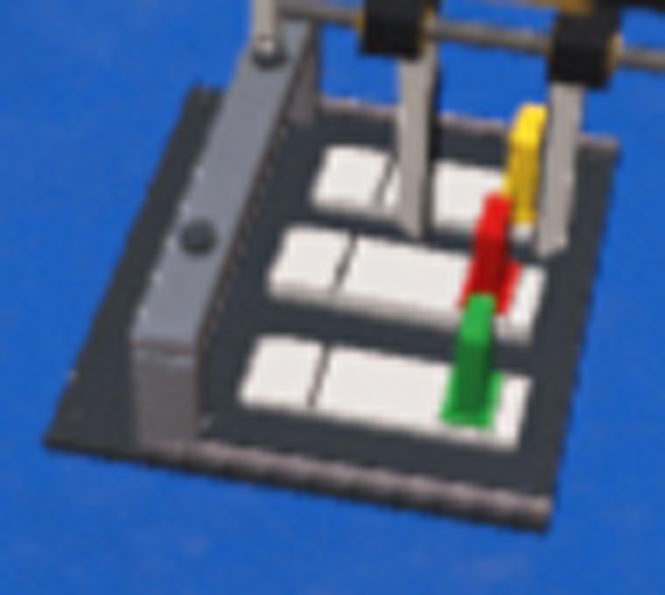

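```bash
python3 -m jog '[40,0,-1,0,0,0,80,0,-2,0,0,0,115,0,-2.2,0,0,0,119.8,0,-2.2,0,0,0,119.8,0,-2.2,0,0,0,119.8,0,-2.2,0,0,0,119.8,0,-2.2,0,0,0]' | grep pos
python3 samp.py 2 s9; python3 go.py 477.4 15 53 -10.7
```

```text
eef_pos: [477.3, 15.9, 121.5]
t 10.5333 pos [477.29  15.99 121.57] rot [-1.571 -0.    -1.757] gap 39.94
Fpush 0.12 lat -0.01 z -0.37 std [0.22 0.32 0.5 ]
shift [ 0.95 68.57  0.32] rotvec deg [0.03 0.06 0.  ] pos [477.3  16.  121.6] t 10.5333 F [-0.11 -0.35 -0.87] gap 39.94457563031286 J [-0.04  0.26  1.84  0.    1.04  0.14]
```

View pics/s9.png

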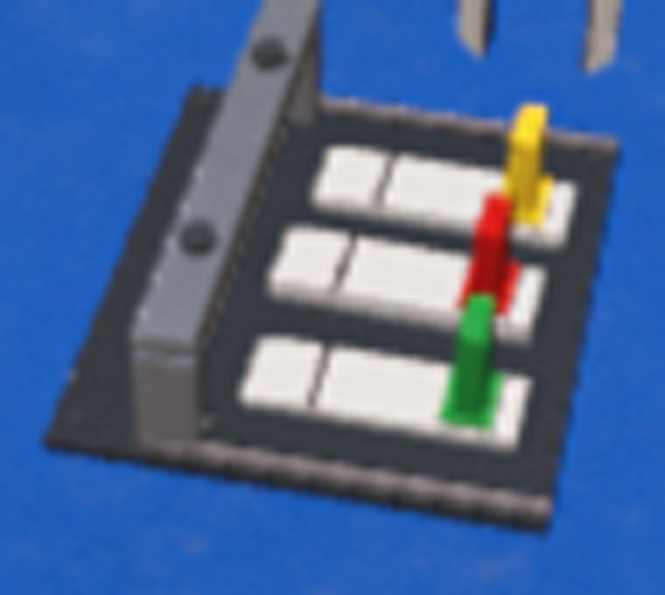

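```bash
python3 -m jog '[0.9,30,0.3,0,0,0,0.9,55,0.3,0,0,0,0.9,69,0.3,0,0,0,0.9,69,0.3,0,0,0,0.9,69,0.3,0,0,0,0.9,69,0.3,0,0,0]' | grep -E "pos|wrist"
python3 samp.py 2 s10
```

```text
eef_pos: [477.9, 14.4, 53.8]
wrist_force: [0.5, -0.2, -0.1]
t 11.1333 pos [478.02  14.24  53.98] rot [-1.569  0.    -1.758] gap 40.21
Fpush 0.00 lat -0.28 z 0.10 std [0.15 0.37 0.34]
```

View pics/s10.png

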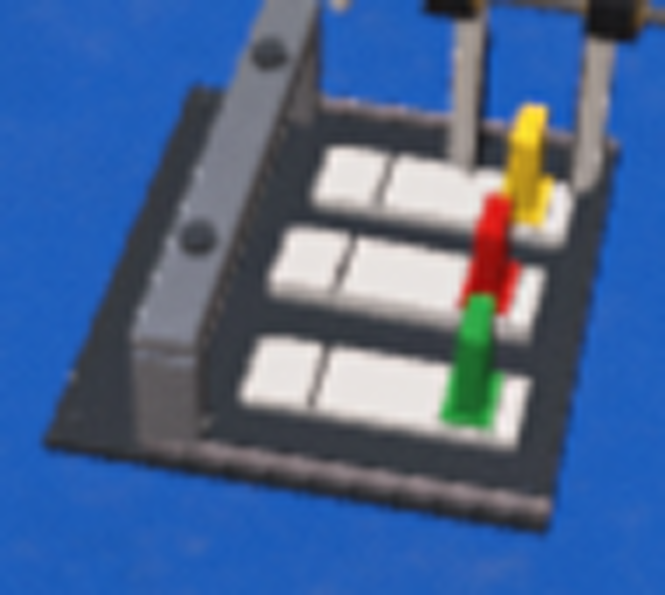

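```bash
python3 -m jog '[-0.5,1,0,0,0,0,-0.5,1,0,0,0,0,-0.5,1,0,0,0,0,-0.5,1,0,0,0,0]' | grep -E "pos|wrist"
python3 -m jog '[0,0,0,0,0,0,0,0,0,0,0,0,0,0,0,0,0,0,0,0,0,0,0,0,0,0,0,0,0,0,0,0,0,0,0,0]' 4 25 | grep -E "pos|gap"
python3 samp.py 4
python3 -m jog '[0,0,4,0,0,0,0,0,8,0,0,0,0,0,12,0,0,0,0,0,12,0,0,0]' | grep -E "pos|wrist"
python3 samp.py 4 s11
```

```text
eef_pos: [477.5, 14.5, 52.0]
wrist_force: [-0.5, 0.6, 0.0]
eef_pos: [477.4, 14.5, 51.8]
finger_gap: 11.6
t 12.1667 pos [477.44  14.55  51.82] rot [-1.571 -0.    -1.758] gap 12.11
Fpush 0.14 lat -0.16 z 0.28 std [0.52 0.39 0.55]
eef_pos: [490.0, 12.1, 51.8]
wrist_force: [1.4, -1.2, 4.0]
t 12.7 pos [489.26  12.29  51.83] rot [-1.571  0.    -1.758] gap 11.77
Fpush 0.41 lat 0.14 z 0.06 std [0.48 0.84 0.38]
```

View pics/s11.png

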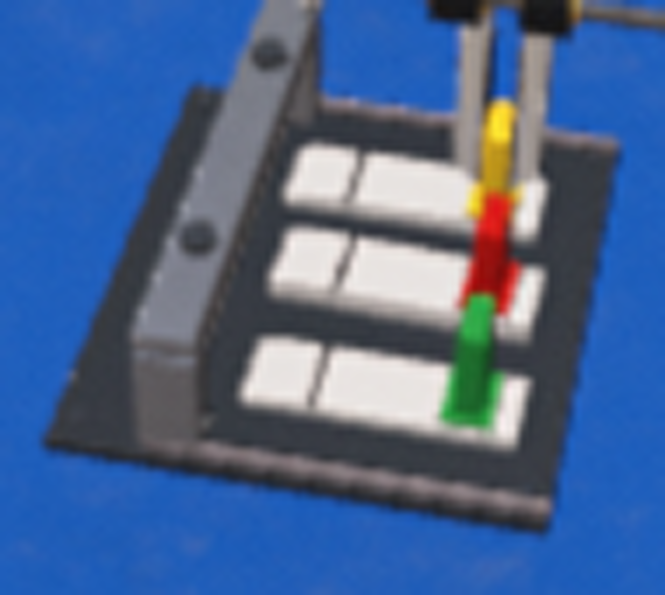

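```bash
python3 -m jog '[0,0,2,0,0,0,0,0,4,0,0,0,0,0,6,0,0,0,0,0,8,0,0,0]' | grep -E "pos|wrist"
for i in 1 2 3 4 5 6; do python3 -m jog '[0,0,1.5,0,0,0,0,0,3,0,0,0]'|grep -E "wrist|pos"; done
python3 samp.py 3 s12
```

```text
eef_pos: [497.3, 10.8, 51.9]
wrist_force: [-1.0, 0.7, 1.2]
eef_pos: [500.2, 10.2, 51.8]
wrist_force: [-1.6, -0.3, 1.1]
eef_pos: [503.1, 9.7, 51.8]
wrist_force: [-1.1, 0.5, 1.6]
eef_pos: [506.1, 9.1, 51.8]
wrist_force: [-1.5, 0.6, 1.6]
eef_pos: [508.2, 8.7, 51.8]
wrist_force: [-12.1, 2.5, 10.0]
eef_pos: [511.2, 8.2, 51.9]
wrist_force: [-8.3, 1.5, 7.1]
eef_pos: [514.2, 7.6, 51.8]
wrist_force: [-8.3, 1.3, 6.2]
t 14.1833 pos [514.42   7.53  51.84] rot [-1.572 -0.    -1.758] gap 11.67
Fpush -6.00 lat 0.28 z 5.67 std [0.38 0.58 0.48]
```

View pics/s12.png

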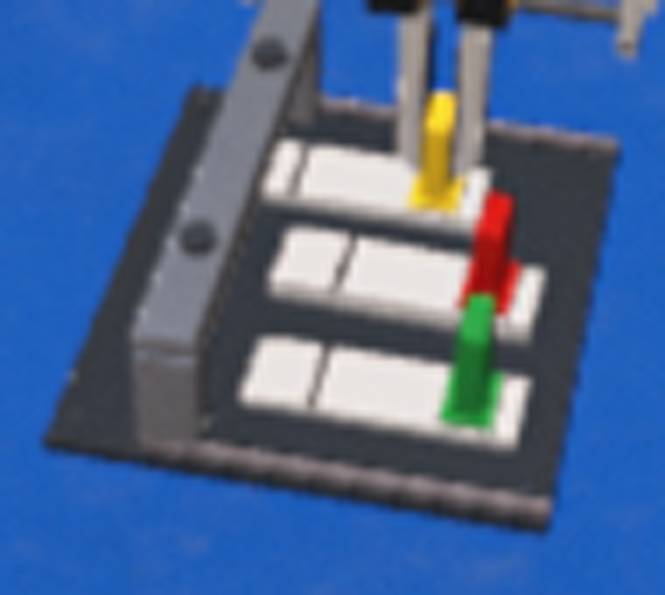

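Yellow makes contact at about 30 mm of travel, and the force stays at about 8 N. That is clear drag. I'll take it gently in to its line.

```bash
for i in 1 2 3 ; do python3 -m jog '[0,-0.1,1.5,0,0,0,0,-0.1,3,0,0,0]'|grep -E "wrist|pos"; done
python3 samp.py 3 s13; python3 -m jog '[0,-0.1,0.5,0,0,0,0,-0.1,1,0,0,0]'|grep -E "wrist|pos"; python3 - <<'E'
from h import *
p=manip.camera("top");cv2.imwrite("pics/t13.png",cv2.resize(p["img"][145:230,190:280,::-1],None,fx=7,fy=7,interpolation=cv2.INTER_CUBIC))
E
```

```text
eef_pos: [517.1, 7.0, 51.9]
wrist_force: [-8.6, 1.0, 5.4]
eef_pos: [520.1, 6.5, 51.9]
wrist_force: [-7.4, 0.9, 4.0]
eef_pos: [523.0, 5.9, 51.9]
wrist_force: [-6.7, 1.4, 4.0]
t 14.8333 pos [523.27   5.86  51.91] rot [-1.572 -0.    -1.758] gap 12.02
Fpush -4.54 lat 0.39 z 1.78 std [0.38 0.26 0.28]
eef_pos: [524.1, 5.7, 52.0]
wrist_force: [-5.4, 1.9, 1.2]
```

View pics/s13.png

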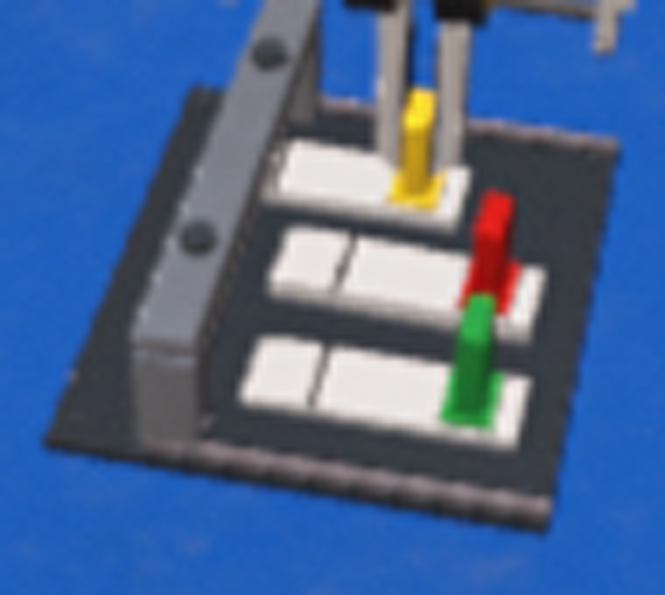

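View pics/t13.png

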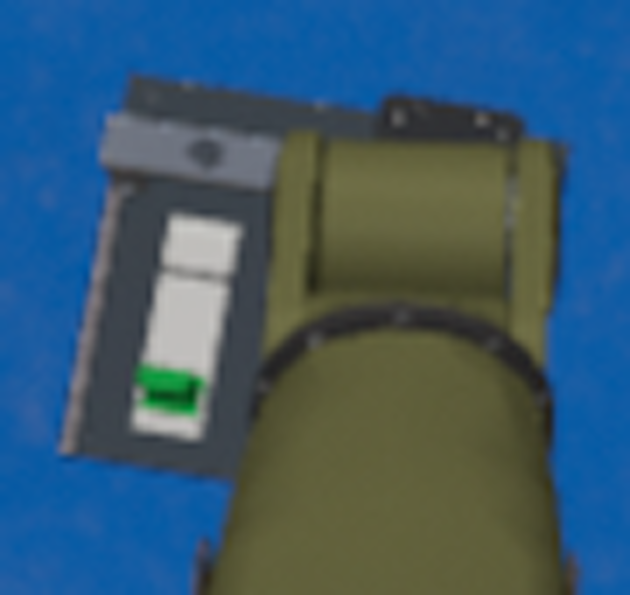

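```bash
python3 - <<'E'
from h import *
t=np.load("top.npy",allow_pickle=True).item();s=np.load("side.npy",allow_pickle=True).item()
T=lambda l:np.array(l,float)/7+[190,145]-0.43
S=lambda l:np.array(l,float)/7+[200,180]-0.43
b=np.array([550.7,63.5]);a=-.185;ex=np.array([np.cos(a),np.sin(a)]);ey=np.array([-ex[1],ex[0]]);g=b+50*ex
def show(n,P): d=P[:2]-g; print(n,np.round(P,1),"gate frame",np.round([d@ex,d@ey],1))
A=tri(t,T((207,152)),s,S((198,270)));B=tri(t,T((449,190)),s,S((270,87)))
show("scrL tri",A);show("scrR tri",B)
for n,c,u in(("L",t,T((207,152))),("R",t,T((449,190))),("Ls",s,S((198,270))),("Rs",s,S((270,87)))): show(n,atz(c,u,80))
for nm,u in (("front L",(102,167)),("front R",(550,234)),("back L",(108,113)),("back R",(560,180))): show(nm,atz(t,T(u),80))
for n,u in(("tail L",(366,470)),("tail R",(438,482)),("line L",(398,312)),("line R",(468,320))): show(n,atz(t,T(u),17))
for n,u in(("line f",(390,190)),("line n",(378,235))): show(n+" side",atz(s,S(u),17))
E
```

```text
scrL tri [611.8 111.5  77.6] gate frame [ 1.2 58.4]
scrR tri [589.9  -6.6  77.1] gate frame [  1.4 -61.7]
L [610.1 111.4  80. ] gate frame [-0.4 58. ]
R [588.5  -6.6  80. ] gate frame [  0.  -61.9]
Ls [612.7 113.8  80. ] gate frame [ 1.7 60.8]
Rs [590.4  -3.2  80. ] gate frame [  1.3 -58.3]
front L [603.7 162.8  80. ] gate frame [-16.2 107.3]
front R [565.5 -55.3  80. ] gate frame [ -13.6 -114. ]
back L [630.8 159.8  80. ] gate frame [ 11.  109.4]
back R [592.3 -60.9  80. ] gate frame [  13.8 -114.6]
tail L [460.1  38.2  17. ] gate frame [-134.4  -41.6]
tail R [453.2   2.3  17. ] gate frame [-134.5  -78.1]
line L [539.9  20.8  17. ] gate frame [-52.7 -43.9]
line R [535.1 -14.4  17. ] gate frame [-51.  -79.4]
line f side [537.5 -12.2  17. ] gate frame [-49.  -76.9]
line n side [542.4  18.3  17. ] gate frame [-49.8 -46. ]
```

```bash
python3 -m jog '[0,0,1.3,0,0,0,0,0,2.6,0,0,0,0,0,3.8,0,0,0,0,0,3.8,0,0,0,0,0,3.8,0,0,0]'|grep -E "wrist|pos"; python3 samp.py 4 s14; python3 go.py 527.8 5.1 52 -10.7
```

```text
eef_pos: [528.1, 4.9, 52.0]
wrist_force: [-3.1, 1.2, -2.0]
t 15.6667 pos [528.11   4.92  52.02] rot [-1.571 -0.    -1.758] gap 11.58
Fpush -3.43 lat 0.60 z -2.29 std [0.28 0.4  0.47]
shift [-0.12  0.02 -0.34] rotvec deg [ 0.04 -0.03  0.  ] pos [528.1   4.9  52. ] t 15.6667 F [-2.95  1.9  -2.75] gap 11.577183612752517 J [-0.06  0.47  1.74  0.    0.93  0.13]
```

View pics/s14.png

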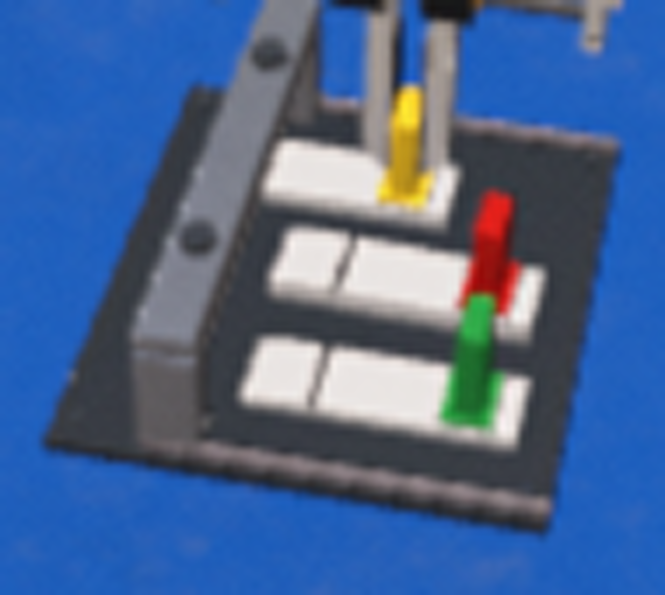

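```bash
python3 -m jog '[0,0.3,-0.2,0,0,0,0,0.3,-0.2,0,0,0,0,0.3,-0.2,0,0,0]'|grep -E "wrist|pos"; python3 samp.py 2
python3 -m jog '[0,0,0,0,0,0,0,0,0,0,0,0,0,0,0,0,0,0,0,0,0,0,0,0,0,0,0,0,0,0]' 36|grep -E "gap|wrist|pos"
python3 -m jog '[0,-10,0,0,0,0,0,-35,0,0,0,0,0,-70,0,0,0,0,0,-110,0,0,0,0,0,-140,0,0,0,0,0,-140,0,0,0,0,0,-140,0,0,0,0]' | grep pos; python3 go.py 350 -250 227 -40
```

```text
eef_pos: [528.1, 4.9, 51.9]
wrist_force: [-4.1, 1.7, -1.0]
t 16.0167 pos [528.06   4.93  51.91] rot [-1.571 -0.    -1.758] gap 11.69
Fpush -3.59 lat -0.02 z -1.26 std [0.42 0.03 0.82]
eef_pos: [528.4, 4.9, 52.1]
wrist_force: [0.3, 0.0, 0.9]
finger_gap: 35.8
eef_pos: [528.7, 4.9, 194.0]
shift [ 283.7   -33.59 -127.98] rotvec deg [-0.2  29.27 -0.08] pos [528.7   4.9 194. ] t 17.0167 F [-0.44 -0.37 -0.94] gap 35.69165846175808 J [-0.06  0.28  1.63 -0.    1.23  0.13]
```

Next I'll back the arm away so the top camera can see the whole bed.

```bash
python3 -m jog '[280,-30,-125,0,29,0,280,-30,-125,0,29,0,280,-30,-125,0,29,0,280,-30,-125,0,29,0,280,-30,-125,0,29,0,280,-30,-125,0,29,0,280,-30,-125,0,29,0,280,-30,-125,0,29,0,280,-30,-125,0,29,0,280,-30,-125,0,29,0]' | grep pos
python3 - <<'E'
from h import *
p=manip.camera("top");cv2.imwrite("pics/t15.png",cv2.resize(p["img"][145:230,190:280,::-1],None,fx=7,fy=7,interpolation=cv2.INTER_CUBIC))
cv2.imwrite("pics/t15f.png",p["img"][...,::-1])
p=manip.camera("side");cv2.imwrite("pics/s15.png",cv2.resize(p["img"][180:265,200:295,::-1],None,fx=7,fy=7,interpolation=cv2.INTER_CUBIC))
E
```

```text
eef_pos: [352.6, -247.1, 221.1]
```

View pics/t15.png

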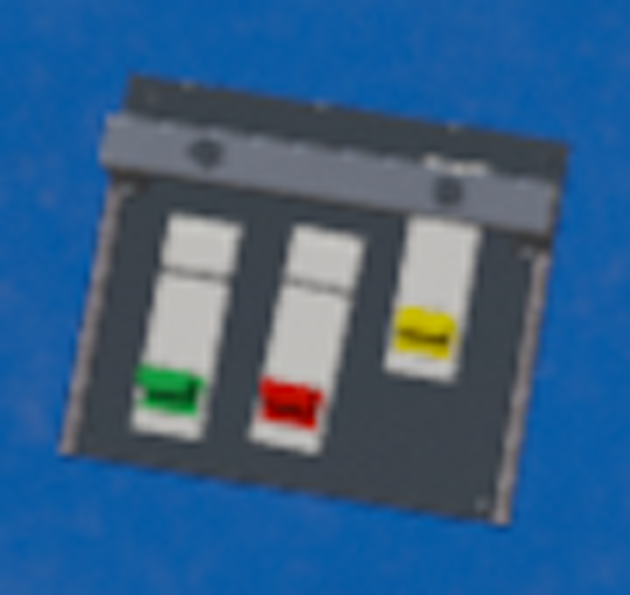

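View pics/s15.png

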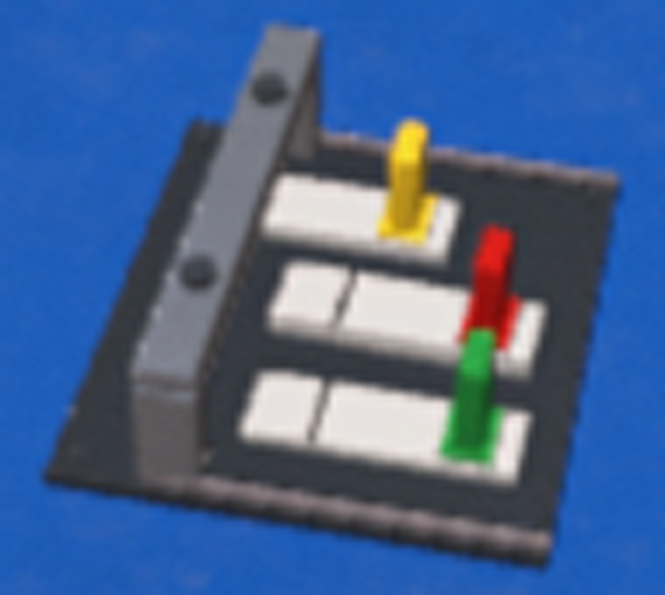

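View pics/t15f.png

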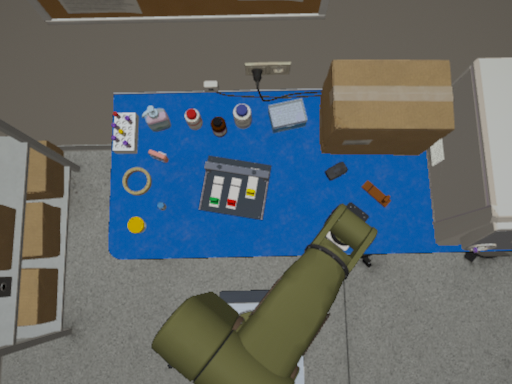

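```bash
python3 - <<'E'
from h import *
t=np.load("top.npy",allow_pickle=True).item();s=np.load("side.npy",allow_pickle=True).item()
T=lambda l:np.array(l,float)/7+[190,145]-0.43
S=lambda l:np.array(l,float)/7+[200,180]-0.43
a=-.185;ex=np.array([np.cos(a),np.sin(a)]);ey=np.array([-ex[1],ex[0]]);g=np.array([550.7,63.5])+50*ex
def show(n,P): d=P[:2]-g; print(n,np.round([d@ex,d@ey],1))
for n,u,z in(("tail L",(384,370),17),("tail R",(456,381),17),("nose L",(426,154),14.6),("nose R",(488,163),14.6),("bed front L",(62,455),10),("bed front R",(508,523),10),("bed back L",(130,76),10),("bed back R",(569,147),10)): show(n,atz(t,T(u),z))
for n,u in(("tail far",(460,198)),("tail near",(446,246))): show(n+" side",atz(s,S(u),17))
for n,u in(("green tail far",(530,410)),("near",(518,465))): show(n+" side",atz(s,S(u),15))
E
```

```text
tail L [-83.1 -41.9]
tail R [-82.7 -78.5]
nose L [ 30.7 -44.1]
nose R [ 31.2 -76.1]
bed front L [-150.9  110.8]
bed front R [-148.3 -115.8]
bed back L [ 47.5 112.9]
bed back R [  47.2 -115.4]
tail far side [-80.3 -78.6]
tail near side [-79.9 -45.6]
green tail far side [-129.9   42.2]
near side [-129.8   73.1]
```

```bash
python3 -c "
from cell import manip
s=manip.read_state();print(s['clock'],s['wrist_force'],s['qd'].round(3));print(manip.sign_off())"
```

```text
17.95 [ 1.17219145 -0.32650079 -1.1715638 ] [ 0.016  0.001 -0.005 -0.    -0.    -0.002]
the job is handed in; nothing more can be done
None
```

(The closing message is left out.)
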